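# Start and close the loose screw cap of a sample canister

### The arm

A 6-joint arm with a two-finger parallel gripper is mounted at the origin on a cart in front of the work surface, level with it; the furniture and walls round the work are solid. World frame = base frame: x ahead of the robot, y to its left, z up, the work surface at z = 0. Lengths are in m, angles in rad, forces in N, time in s.
With the tool pointing down it reaches from about 0.3 to 0.875 m from the base axis. Payload 6.4 kg.
Tool frame: the origin (TCP) lies between the finger pads; the fingertips stand 19 mm ahead of it and the grasp point (between the pads) is the TCP; z points along the fingers, y is the line along which they close (so a half turn about z gives the same grasp; the last joint's range is limited). The gripper opens to 88 mm and grips with 3 to 60 N. Pads are 18 mm wide; open, the fingers measure 123 mm over their backs; the gripper's body (75 mm by 187 mm) begins 45 mm behind the grasp point.
Start: joints at [1.09, 0.181, 1.607, -0, 1.354, -0.206], TCP at [0.156, 0.553, 0.258] pointing down, gripper open.
Joint ranges: [-2.99, 2.99], [-0.89, 2.07], [0.3, 2.58], [-1.14, 4.28], [0, 2.63], [-3.12, 3.12]. Speed limits (rad/s): [2.57, 2.57, 3.01, 3.14, 3.14, 3.14].

### API

Orientations are given as a unit quaternion [w, x, y, z].
In Python, from station import r gives the robot as it stands. The module is installed in compiled form; this text tells all that it offers.
- The arm moves only by the tool move_arm, never from a script. Its argument "deltas" is a list of rows, each a list of 2 entries, a list of its own where there are three numbers: the shift along the tool's x, y, z in m, then the turn, a rotation vector about the tool's x, y, z in degrees. In form: [[[dx, dy, dz], [rx, ry, rz]], ...]. A call has 1 to 12 rows; each row is the pose to reach, as a shift and turn from the pose commanded when the call began, along the tool's axes at that moment; what a row does not reach only later rows make up. A row lasts 1/12 s, in which the tool goes at most 41.7 mm and 7.16 degrees, less where a joint would pass 70% of its speed; a pose out of reach is approached as far as the arm can. A call with a gripper value outside its range is refused whole. "hand" is the opening, from 0 (shut) to 1 (fully open), set as the call begins (left out, the last holds). The fingers move at their own pace and stop on an object; "newtons" is the grip in N (left out, the last holds). Time passes only in rows, so rows that repeat a pose let the fingers close. It gives the time, the measured TCP pose, the force, the opening and the grip force at its end, in the units of the state.
- r.get_state(): the state, without advancing time (a new reading comes with each control period).
- r.capture(name): name is "scene" or "top" or "wrist"; returns the picture (384x512x3 uint8, red, green, blue); there is no depth.
- r.calibration(name): a dict with "vertical_fov" (degrees; the focal length in pixels is half the picture's height over the tangent of half this angle, whatever the lens; pixels are square), "cx", "cy" (the principal point, pixels), "R" (3x3) and "t" (3): a world point X has camera coordinates R X + t; the wrist camera has in their place "hand_eye" (4x4, takes a point from camera to tool coordinates, whose origin is the TCP and whose axes are the flange's). Camera axes: x right, y down, z forward; pixel columns grow to the right and rows downward; lengths in m; the calibration is good to about 2 mm. A picture is of the moment at which its call begins: read the wrist's pose just before it. calibration takes no time and is no camera call.
- r.hand_in(): hands the job in; it is judged then, once.
The state is a dict: "time_s": time; "joints": joint angles; "joint_velocities": joint speeds; "effort": joint torques, N m; "tcp_pos": TCP position; "eef_rot": TCP orientation; "contact_force": force on the tool from outside, world axes, zero at the start; "wrist_torque": the same for the moment, N m; "grip_width": finger opening in m; "finger_force": force on a finger pad.
Only numpy, scipy, OpenCV 4.12 (cv2) and the standard library are available. Lean on these libraries where they do the work, as an engineer would, in place of code of your own. Each camera call takes 0.05 s, during which the arm holds its last target. There are 200 camera calls.

### The job

Two sample transport canisters stand on the bench; on one of them the screw cap only rests on top of the thread and so sits high. Take that cap by its grip bar, turn it backward (anticlockwise from above) until it drops into the thread start, then screw it forward (clockwise) all the way home to its stop, so that its bar lies in line with the two ribs on the canister's shoulder, and let go. Leave the other, closed canister as it is.

Things in the scene. Friction and masses are not known exactly. Their poses are not given: they have to be found in the camera images.
- loose_cap_bar (a point): Centre of the grip bar on the loose cap (x along bar, z up). Grey cap 68 mm wide, 23 high, 60 g, 1 mm play, little friction; bar 56 long, 14 thick, 24 high on the flat cap top (12 mm below this point). Starts 130 mm above the canister's underside, bar 27 to 44 deg anticlockwise (from above) of the rib line; it must be let down or lowered as it drops and sinks.
- canister_open: White canister under the loose cap, 88 mm wide, shoulder 80 high, fixed. Origin: centre of underside; x: line of the two shoulder ribs (7 mm wide, out to 52 mm). Three-start right-hand thread: with the bar 55 to 82 deg (stop) anticlockwise of the ribs the cap drops 9 mm; then turned clockwise it sinks 3 mm more to a stop with bar in line with ribs, bar centre 118 mm up. Undropped it cannot close.
- shut_cap_bar (a point): Centre of the grip bar of the other canister's cap, same kind, x along the bar. It is already screwed home: bar in line with its ribs, 12 mm lower than the loose one. To be left alone.
- canister_shut: The other canister, same kind, closed, fixed to the bench on a black foot ring 108 mm wide like the first. Origin: centre of underside; x: its rib line.
Things that resemble listed ones, but are neither listed nor needed, are in the scene too. Leave any blue or yellow look-alike of the part that bears loose_cap_bar alone.

How it is judged:
On the way:
1. the cap, turned backward, has dropped into the thread start (z of loose_cap_bar in the frame of canister_open below 0.124 m and angle between the x axis of loose_cap_bar and the x axis of canister_open, either way round above 0.7 rad), for 0.05 s.
At the end, for the whole second after the job is handed in: The loose cap is on its canister, level within 8 degrees and centred within 6 mm, screwed home: its bar within 12 degrees of the line of the shoulder ribs and its bar's centre less than 119.7 mm above the canister's underside (118 mm when fully home) (z of loose_cap_bar in the frame of canister_open below 0.1197 m and angle between the x axis of loose_cap_bar and the x axis of canister_open, either way round below 0.21 rad and horizontal distance between loose_cap_bar and canister_open below 0.006 m and angle between loose_cap_bar's own z axis and vertical below 0.14 rad); the robot touches nothing.
It fails at once if the closed canister's cap was turned by more than 15 degrees or moved by more than 8 mm (angle between the x axis of shut_cap_bar and the x axis of canister_shut, either way round above 0.26 rad or distance of shut_cap_bar from where it was at the start of the episode above 0.008 m).
It also fails if it takes over 40 s, if anything falls off the work surface, if the arm or the gripper's body presses on something with over 40 N, if the wrist force passes 120 N, or if a joint passes its speed limit or range.

## Working session

There is one attempt and no reset: what is moved stays moved. The work goes in short steps, Python scripts to look and compute and a tool call to move; the robot and the scene stay as the last step left them, time stands still between calls to the robot, and variables do not carry over. Pictures are saved under pics/ and viewed, at most 10 in all, crops included, and the job is handed in when it is done.

Besides the shell and the picture viewer there is one more tool, called after "Request:" by a JSON object that holds its "op" and its "data". move_arm: Moves the arm, as the interface text tells. Its arguments: {"type":"object","properties":{"deltas":{"type":"array"},"hand":{"type":"number"},"newtons":{"type":"number"}},"required":["deltas"]}

```bash
mkdir -p pics; python3 - <<'E'
from station import r
import cv2,numpy as np
print(r.get_state())
for n in("scene","top","wrist"):
    im=r.capture(n); cv2.imwrite(f"pics/{n}0.png",im[:,:,::-1]); print(n,r.calibration(n))
a=[cv2.imread(f"pics/{n}0.png") for n in("scene","top")]
E
```

```text
{'time_s': 0.0, 'joints': array([ 1.08970673e+00,  1.81533317e-01,  1.60797304e+00, -4.24318965e-05,
        1.35376622e+00, -2.06285278e-01]), 'joint_velocities': array([-0.00035553, -0.00024591,  0.00035929,  0.00055529, -0.00083302,
       -0.00190539]), 'effort': array([-4.81238239e-04, -4.33844483e+01, -3.41865492e+01,  7.04295002e-02,
        3.80143791e-02, -9.31910336e-05]), 'tcp_pos': array([0.15578983, 0.55299139, 0.25683133]), 'eef_rot': array([-2.63532833e-04,  1.36965634e-01,  9.90575443e-01, -7.97823252e-04]), 'contact_force': array([ 0.21383601, -0.02018206,  0.23256601]), 'wrist_torque': array([ 0.02255224, -0.01162397, -0.00464686]), 'finger_force': 0.0, 'grip_width': 0.08819434909528376}
scene {'vertical_fov': 53.87633974688087, 'cx': 258.03190036524944, 'cy': 193.84137133576803, 'R': array([[ 0.87087993, -0.49148913, -0.00256675],
       [-0.36919546, -0.65072004, -0.66351951],
       [ 0.32444239,  0.57879346, -0.74815458]]), 't': array([-0.50981565,  0.13970981,  1.00218938])}
top {'vertical_fov': 43.281535932228905, 'cx': 256.6841973487951, 'cy': 202.02428590320235, 'R': array([[ 0.08155808, -0.99666619, -0.00218962],
       [-0.97558503, -0.07938312, -0.20477346],
       [ 0.20391696,  0.0188371 , -0.97880695]]), 't': array([-0.19651461,  0.49334202,  1.17501966])}
wrist {'vertical_fov': 71.00477371944318, 'cx': 251.60466181849824, 'cy': 191.5926965540575, 'hand_eye': array([[ 5.02817895e-04, -9.66934317e-01, -2.55025044e-01,
         6.48516946e-02],
       [ 9.99999776e-01,  5.98709109e-04, -2.98380896e-04,
         3.73218694e-04],
       [ 4.41200546e-04, -2.55024837e-01,  9.66934402e-01,
        -1.26786284e-01],
       [ 0.00000000e+00,  0.00000000e+00,  0.00000000e+00,
         1.00000000e+00]])}
```

View pics/scene0.png

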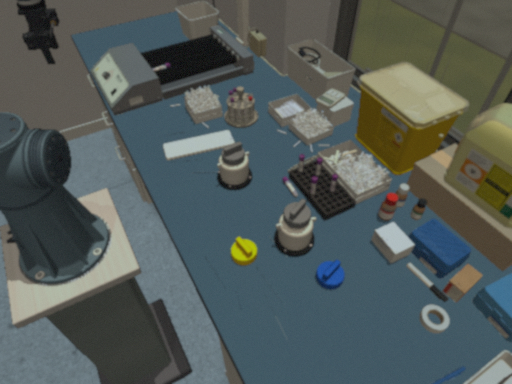

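View pics/top0.png

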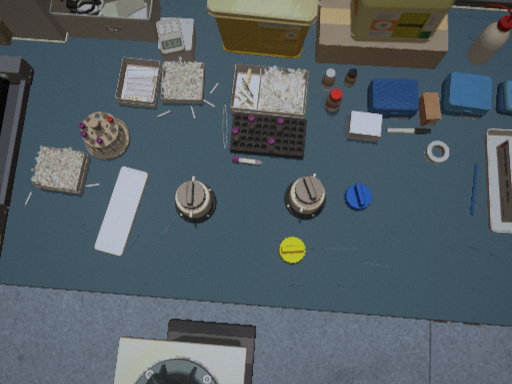

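The top view shows canisters at about (194,200) and (306,196), with yellow and blue decoy caps at (292,250) and (358,197). The scene view shows the same canisters at (235,165) and (296,228). I'll enlarge both.

```bash
python3 - <<'E'
import cv2,numpy as np
t=cv2.imread("pics/top0.png");s=cv2.imread("pics/scene0.png")
c=lambda im,x,y:cv2.resize(im[y-25:y+25,x-32:x+32],(400,300),interpolation=cv2.INTER_CUBIC)
cv2.imwrite("pics/crop.png",np.vstack([np.hstack([c(t,194,200),c(t,306,196)]),np.hstack([c(s,235,165),c(s,296,226)])]))
E
```

```text
(no output)
```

View pics/crop.png

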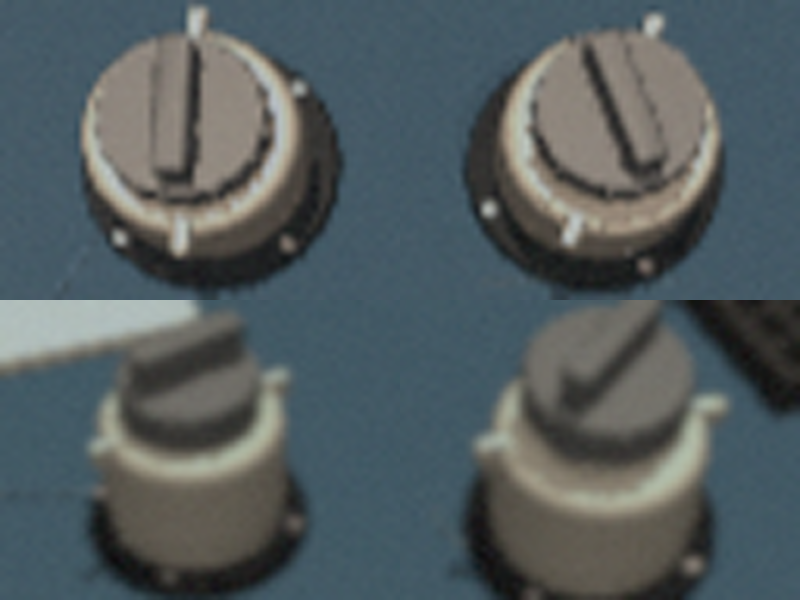

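The crop's right-hand canister (top view 306,196) is the loose one: its bar is turned off the rib line and it sits high. The left one is in line with its ribs. Rib tips in the top view are at about (314.8,175.2) and (301.5,209.3), and the bar top's centre is near (310.5,188).

```bash
cat > h.py <<'E'
from station import r
import numpy as np,cv2
from scipy.spatial.transform import Rotation as Ro
def cam(n,pose=None):
    c=r.calibration(n); f=192/np.tan(np.radians(c["vertical_fov"]/2))
    if n!="wrist": Rw=c["R"].T; o=-Rw@c["t"]
    else:
        s=pose or r.get_state(); q=s["eef_rot"]; Rt=Ro.from_quat([q[1],q[2],q[3],q[0]]).as_matrix()
        H=c["hand_eye"]; Rw=Rt@H[:3,:3]; o=Rt@H[:3,3]+s["tcp_pos"]
    return f,c["cx"],c["cy"],Rw,o
def cast(n,u,v,z,C=None):
    f,cx,cy,Rw,o=C or cam(n); d=Rw@[(u-cx)/f,(v-cy)/f,1]; return o+d*(z-o[2])/d[2]
def proj(n,X,C=None):
    f,cx,cy,Rw,o=C or cam(n); p=Rw.T@(np.array(X)-o); return cx+f*p[0]/p[2],cy+f*p[1]/p[2]
E
python3 - <<'E'
from h import *
np.set_printoptions(precision=4,suppress=True)
def top(col,x,y): return 274+(x-400)/6.25 if col else 162+x/6.25,(171 if col else 175)+y/6
def sc(col,x,y): return (264+(x-400)/6.25 if col else 203+x/6.25),(201 if col else 140)+(y-300)/6
for c,t,s,b in((1,[(655,22),(572,235)],[(480,448),(722,408)],[(608,43),(650,165)]),(0,[(199,15),(180,245)],[(95,450),(287,378)],[(175,40),(172,172)])):
    A=[cast("top",*top(c,*p),.08) for p in t]; B=[cast("scene",*sc(c,*p),.08) for p in s]
    D=[cast("top",*top(c,*p),.142-.012*(1-c)) for p in b]
    for P in(A,B,D): d=P[0]-P[1]; print(c,(P[0]+P[1])/2,np.linalg.norm(d),np.degrees(np.arctan2(d[1],d[0])))
E
```

```text
1 [ 0.5366 -0.2817  0.08  ] 0.09686576085407075 -16.448502046052734
1 [ 0.5373 -0.2821  0.08  ] 0.10125824030088018 162.46245182339752
1 [ 0.5319 -0.2814  0.142 ] 0.051347724799075886 21.304906046786638
0 [0.5026 0.0038 0.08  ] 0.0973998303915335 1.8028876706247035
0 [0.506  0.0036 0.08  ] 0.1016744076386953 -179.32559364481813
0 [0.5011 0.0031 0.13  ] 0.05363103579194958 5.082158404061109
```

Request:
{"op": "move_arm", "data": {"deltas": [[[-0.295,-0.35,0],[0,0,72]],[[-0.295,-0.35,0],[0,0,72]],[[-0.295,-0.35,0],[0,0,72]],[[-0.295,-0.35,0],[0,0,72]],[[-0.295,-0.35,0],[0,0,72]],[[-0.295,-0.35,0],[0,0,72]],[[-0.295,-0.35,0],[0,0,72]],[[-0.295,-0.35,0],[0,0,72]],[[-0.295,-0.35,0],[0,0,72]],[[-0.295,-0.35,0],[0,0,72]],[[-0.295,-0.35,0],[0,0,72]],[[-0.295,-0.35,0],[0,0,72]]], "hand": 1}}

```text
time_s: 1.15
tcp_pos: [0.3477, 0.1303, 0.258]
eef_rot: [0.002, 0.697, 0.717, -0.0]
contact_force: [-0.1, 0.0, 0.4]
grip_width: 0.0884
finger_force: 0.0
```

Request:
{"op": "move_arm", "data": {"deltas": [[[-0.425,0.174,0],[0,0,71]],[[-0.425,0.174,0],[0,0,71]],[[-0.425,0.174,0],[0,0,71]],[[-0.425,0.174,0],[0,0,71]],[[-0.425,0.174,0],[0,0,71]],[[-0.425,0.174,0],[0,0,71]],[[-0.425,0.174,0],[0,0,71]],[[-0.425,0.174,0],[0,0,71]],[[-0.425,0.174,0],[0,0,71]],[[-0.425,0.174,0],[0,0,71]],[[-0.425,0.174,0],[0,0,71]],[[-0.425,0.174,0],[0,0,71]]]}}

```text
time_s: 2.15
tcp_pos: [0.537, -0.2868, 0.2558]
eef_rot: [0.0, 0.983, 0.182, -0.0]
contact_force: [-0.1, 1.3, -1.2]
grip_width: 0.0885
finger_force: 0.0
```

```bash
python3 - <<'E'
from h import *
import time
r.capture("top");r.capture("top")
s=r.get_state();im=r.capture("wrist");cv2.imwrite("pics/w1.png",im[:,:,::-1])
print(s["time_s"],s["tcp_pos"],s["eef_rot"],s["joints"])
C=cam("wrist",s);print([proj("wrist",p,C) for p in([.532,-.281,.142],[.537,-.282,.08])])
E
```

```text
2.25 [ 0.53550509 -0.28178527  0.25615382] [-1.12663124e-03  9.82945424e-01  1.83892285e-01 -8.07628783e-04] [-6.80428407e-01  2.49901400e-01  1.52777995e+00  2.36060531e-04
  1.36667406e+00  5.20429771e-01]
[(np.float64(249.71546361845057), np.float64(196.75390055066427)), (np.float64(252.58576841524203), np.float64(178.30069251300213))]
```

View pics/w1.png

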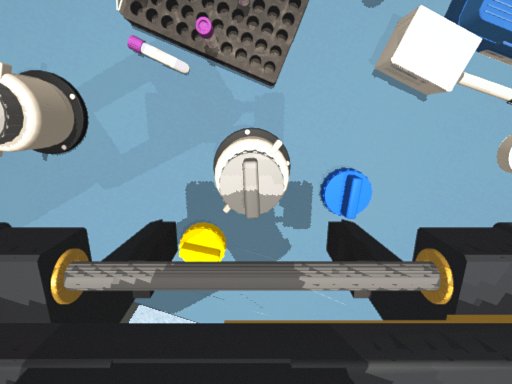

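The canister is right below at about (252,180), and the bar stands upright in the picture from about (250,158) to (252,216). The yellow decoy is at (202,243) and the blue one at (346,193). I'll enlarge for the exact bar and rib ends.

```bash
python3 - <<'E'
import cv2
im=cv2.imread("pics/w1.png");cv2.imwrite("pics/w1c.png",cv2.resize(im[120:225,190:330],(800,600),interpolation=cv2.INTER_CUBIC))
E
```

```text
(no output)
```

View pics/w1c.png

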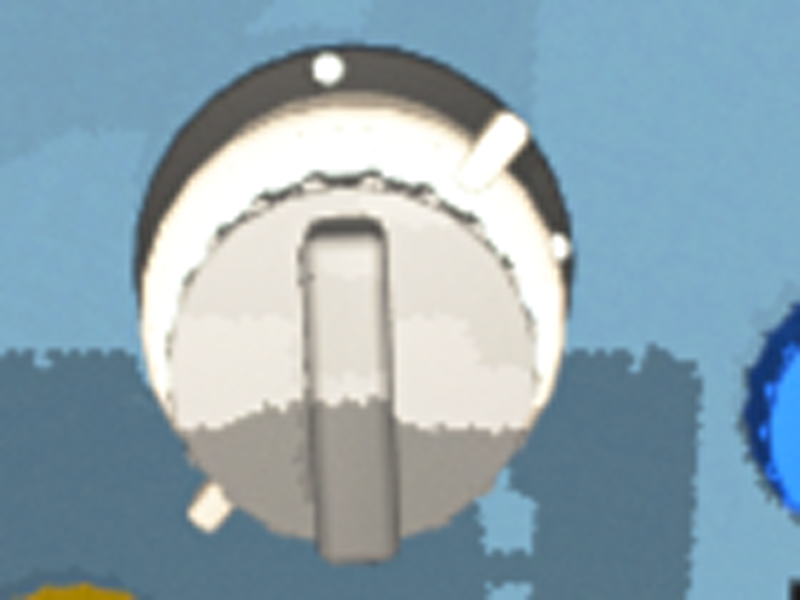

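The bar's top face runs from (345,236) to (359,558) in the crop. The rib tips are at (517,122) and (203,522).

```bash
python3 - <<'E'
from h import *
np.set_printoptions(precision=4,suppress=True)
s={"tcp_pos":np.array([0.53550509,-0.28178527,0.25615382]),"eef_rot":np.array([-1.12663124e-03,9.82945424e-01,1.83892285e-01,-8.07628783e-04])}
C=cam("wrist",s); g=lambda x,y:(190+x/5.714,120+y/5.714)
for pts,z in(([(345,236),(359,558)],.142),([(517,122),(203,522)],.08)):
    P=[cast("wrist",*g(*p),z,C) for p in pts];d=P[0]-P[1];print((P[0]+P[1])/2,np.linalg.norm(d),np.degrees(np.arctan2(d[1],d[0])))
R=Ro.from_quat(np.roll(s["eef_rot"],-1)).as_matrix();print(R, np.degrees(np.arctan2(R[1,0],R[0,0])))
s=r.get_state();print(s["tcp_pos"],s["eef_rot"])
E
```

```text
[ 0.5385 -0.2804  0.142 ] 0.05385592448946802 23.63290062537602
[ 0.5376 -0.2811  0.08  ] 0.1033896580141753 -16.318773970450078
[[ 0.9324  0.3615 -0.002 ]
 [ 0.3615 -0.9324  0.0019]
 [-0.0012 -0.0025 -1.    ]] 21.19321913728959
[ 0.5353 -0.2806  0.2567] [-0.001   0.9828  0.1845 -0.0006]
```

Request:
{"op": "move_arm", "data": {"deltas": [[[0.0025,0.001,0.03],[0,0,-2.4]],[[0.0025,0.001,0.06],[0,0,-2.4]],[[0.0025,0.001,0.085],[0,0,-2.4]],[[0.0025,0.001,0.1],[0,0,-2.4]],[[0.0025,0.001,0.11],[0,0,-2.4]],[[0.0025,0.001,0.116],[0,0,-2.4]],[[0.0025,0.001,0.116],[0,0,-2.4]],[[0.0025,0.001,0.116],[0,0,-2.4]]]}}

```text
time_s: 2.97
tcp_pos: [0.5388, -0.281, 0.1428]
eef_rot: [0.001, 0.979, 0.205, 0.0]
contact_force: [0.5, 0.7, -0.5]
grip_width: 0.0882
finger_force: 0.0
```

Request:
{"op": "move_arm", "data": {"deltas": [[[0,0,0],[0,0,0]],[[0,0,0],[0,0,0]],[[0,0,0],[0,0,0]],[[0,0,0],[0,0,0]],[[0,0,0],[0,0,0]],[[0,0,0],[0,0,0]],[[0,0,0],[0,0,0]],[[0,0,0],[0,0,0]]], "hand": 0, "newtons": 12}}

```text
time_s: 3.63
tcp_pos: [0.5382, -0.2813, 0.1417]
eef_rot: [-0.0, 0.979, 0.205, -0.0]
contact_force: [-0.6, 0.1, -0.1]
grip_width: 0.037
finger_force: 0.0
```

Request:
{"op": "move_arm", "data": {"deltas": [[[0,0,0],[0,0,0]],[[0,0,0],[0,0,0]],[[0,0,0],[0,0,0]],[[0,0,0],[0,0,0]],[[0,0,0],[0,0,0]],[[0,0,0],[0,0,0]],[[0,0,0],[0,0,0]]]}}

```text
time_s: 4.22
tcp_pos: [0.5383, -0.2813, 0.1417]
eef_rot: [0.0, 0.979, 0.205, 0.0]
contact_force: [-0.2, -0.6, -0.8]
grip_width: 0.014
finger_force: 12.0
```

Request:
{"op": "move_arm", "data": {"deltas": [[[0,0,0],[0,0,-4]],[[0,0,0],[0,0,-8]],[[0,0,0],[0,0,-12]],[[0,0,0],[0,0,-16]],[[0,0,0],[0,0,-20]],[[0,0,0],[0,0,-24]],[[0,0,0],[0,0,-28]],[[0,0,0],[0,0,-28]],[[0,0,0],[0,0,-28]]]}}

```text
time_s: 4.97
tcp_pos: [0.5382, -0.2813, 0.1416]
eef_rot: [-0.0, 0.901, 0.435, -0.0]
contact_force: [-0.7, 0.1, -0.7]
grip_width: 0.0137
finger_force: 12.0
```

Request:
{"op": "move_arm", "data": {"deltas": [[[0,0,0.0015],[0,0,0]],[[0,0,0.003],[0,0,0]],[[0,0,0.0045],[0,0,0]],[[0,0,0.006],[0,0,0]],[[0,0,0.006],[0,0,0]]]}}

```text
time_s: 5.38
tcp_pos: [0.5381, -0.2812, 0.1352]
eef_rot: [-0.0, 0.9, 0.436, -0.0]
contact_force: [-0.0, -0.6, -1.3]
grip_width: 0.0137
finger_force: 12.0
```

Request:
{"op": "move_arm", "data": {"deltas": [[[0,0,0.001],[0,0,0]],[[0,0,0.002],[0,0,0]],[[0,0,0.003],[0,0,0]],[[0,0,0.003],[0,0,0]]]}}

```text
time_s: 5.72
tcp_pos: [0.5383, -0.2813, 0.1327]
eef_rot: [0.0, 0.9, 0.436, 0.0]
contact_force: [-1.0, 0.4, -0.1]
grip_width: 0.0139
finger_force: 12.0
```

Request:
{"op": "move_arm", "data": {"deltas": [[[0,0,0.0007],[0,0,0]],[[0,0,0.0015],[0,0,0]],[[0,0,0.0015],[0,0,0]]]}}

```text
time_s: 5.97
tcp_pos: [0.5384, -0.2814, 0.1324]
eef_rot: [0.0, 0.9, 0.436, 0.0]
contact_force: [-2.4, 2.3, 7.7]
grip_width: 0.014
finger_force: 12.0
```

```bash
python3 - <<'E'
from h import *
s=r.get_state();print(s["tcp_pos"],s["contact_force"],s["joints"][5])
t=r.capture("scene")[:,:,::-1];w=r.capture("wrist")[:,:,::-1]
cv2.imwrite("pics/d1.png",np.hstack([cv2.resize(t[190:265,255:355],(400,300),interpolation=cv2.INTER_CUBIC),cv2.resize(w[100:300,140:380],(400,300))]))
E
```

```text
[ 0.53841948 -0.28138627  0.13238935] [-2.40940456  2.30018235  7.68588526] -0.007530561103065889
```

View pics/d1.png

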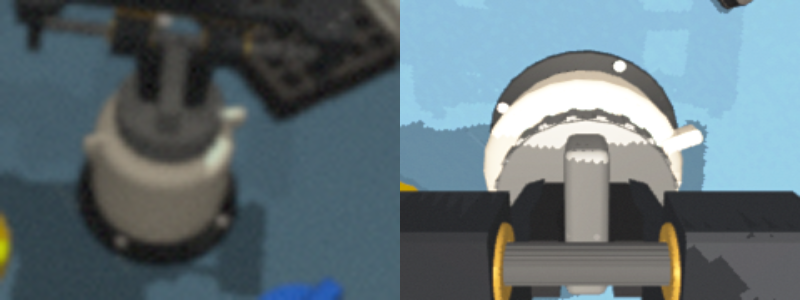

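The cap is seated in the thread start: contact came after a 9.2 mm drop, and the cap sits lower in both views. Next I'll screw it clockwise.

Request:
{"op": "move_arm", "data": {"deltas": [[[0,0,0],[0,0,4]],[[0,0,0],[0,0,8]],[[0,0,0],[0,0,12]],[[0,0,0.0002],[0,0,16]],[[0,0,0.0004],[0,0,20]],[[0,0,0.0006],[0,0,24]],[[0,0,0.0008],[0,0,28]],[[0,0,0.001],[0,0,32]],[[0,0,0.0012],[0,0,36]],[[0,0,0.0012],[0,0,36]]]}}

```text
time_s: 6.9
tcp_pos: [0.5385, -0.2817, 0.1314]
eef_rot: [0.001, 0.991, 0.134, 0.0]
contact_force: [-2.6, 1.3, 8.1]
grip_width: 0.014
finger_force: 12.0
```

Request:
{"op": "move_arm", "data": {"deltas": [[[0,0,0.0002],[0,0,4]],[[0,0,0.0004],[0,0,8]],[[0,0,0.0007],[0,0,12]],[[0,0,0.001],[0,0,16]],[[0,0,0.0013],[0,0,20]],[[0,0,0.0016],[0,0,24]],[[0,0,0.0018],[0,0,28]],[[0,0,0.002],[0,0,31]],[[0,0,0.002],[0,0,31]]]}}

```text
time_s: 7.65
tcp_pos: [0.5389, -0.2817, 0.1298]
eef_rot: [0.001, 0.991, -0.135, 0.001]
contact_force: [-2.1, 1.9, 8.3]
grip_width: 0.0142
finger_force: 12.0
```

```bash
python3 - <<'E'
from station import r
s=r.get_state();print(s["tcp_pos"],s["eef_rot"],s["contact_force"],s["wrist_torque"],s["joints"][5])
E
```

```text
[ 0.53886214 -0.28174735  0.12975708] [ 6.10607912e-04  9.90899332e-01 -1.34601590e-01  7.43520435e-04] [-2.10500942  1.92078169  8.28537   ] [0.32360493 0.62601645 0.16099384] 1.164364541704998
```

Request:
{"op": "move_arm", "data": {"deltas": [[[0,0,0],[0,0,1]],[[0,0,0.0002],[0,0,2]],[[0,0,0.0002],[0,0,3]],[[0,0,0.0002],[0,0,3]]]}}

```text
time_s: 7.98
tcp_pos: [0.5389, -0.2818, 0.1297]
eef_rot: [0.001, 0.987, -0.159, 0.001]
contact_force: [-2.4, 1.9, 8.6]
grip_width: 0.0146
finger_force: 12.0
```

```bash
python3 - <<'E'
from station import r
s=r.get_state();print(s["tcp_pos"],s["eef_rot"],s["contact_force"],s["wrist_torque"],s["joints"][5])
E
```

```text
[ 0.53894489 -0.28179291  0.12967098] [ 6.66703909e-04  9.87208494e-01 -1.59430788e-01  8.76705987e-04] [-2.4009843   1.86197711  8.62839348] [0.29256963 0.59102375 0.23969632] 1.2146106005743882
```

It's at the stop: the torque is rising, the bar is slipping slightly in the pads, and the tool has sunk 12 mm in total. I'll release and lift.

Request:
{"op": "move_arm", "data": {"deltas": [[[0,0,-0.0005],[0,0,-1]],[[0,0,-0.0005],[0,0,-1]],[[0,0,-0.0005],[0,0,-1]],[[0,0,-0.0005],[0,0,-1]],[[0,0,-0.0005],[0,0,-1]],[[0,0,-0.0005],[0,0,-1]],[[0,0,-0.0005],[0,0,-1]],[[0,0,-0.0005],[0,0,-1]]], "hand": 0.7}}

```text
time_s: 8.65
tcp_pos: [0.5382, -0.2813, 0.1282]
eef_rot: [-0.0, 0.989, -0.151, -0.0]
contact_force: [-0.5, 0.4, -0.3]
grip_width: 0.0613
finger_force: 0.0
```

Request:
{"op": "move_arm", "data": {"deltas": [[[0,0,-0.01],[0,0,0]],[[0,0,-0.03],[0,0,0]],[[0,0,-0.055],[0,0,0]],[[0,0,-0.08],[0,0,0]],[[0,0,-0.105],[0,0,0]],[[0,0,-0.12],[0,0,0]],[[0,0,-0.125],[0,0,0]],[[0,0,-0.125],[0,0,0]],[[0,0,-0.125],[0,0,0]]]}}

```text
time_s: 9.4
tcp_pos: [0.538, -0.2811, 0.2529]
eef_rot: [-0.0, 0.989, -0.151, -0.0]
contact_force: [0.1, 0.6, -0.1]
grip_width: 0.0618
finger_force: 0.0
```

```bash
python3 - <<'E'
from h import *
s=r.get_state();print(s["tcp_pos"],s["grip_width"],s["contact_force"])
w=r.capture("wrist")[:,:,::-1]
cv2.imwrite("pics/e1.png",cv2.resize(w[120:225,190:330],(800,600),interpolation=cv2.INTER_CUBIC))
E
```

```text
[ 0.53800262 -0.2811144   0.25287284] 0.06183523156095808 [ 0.12172996  0.55418677 -0.05356551]
```

View pics/e1.png

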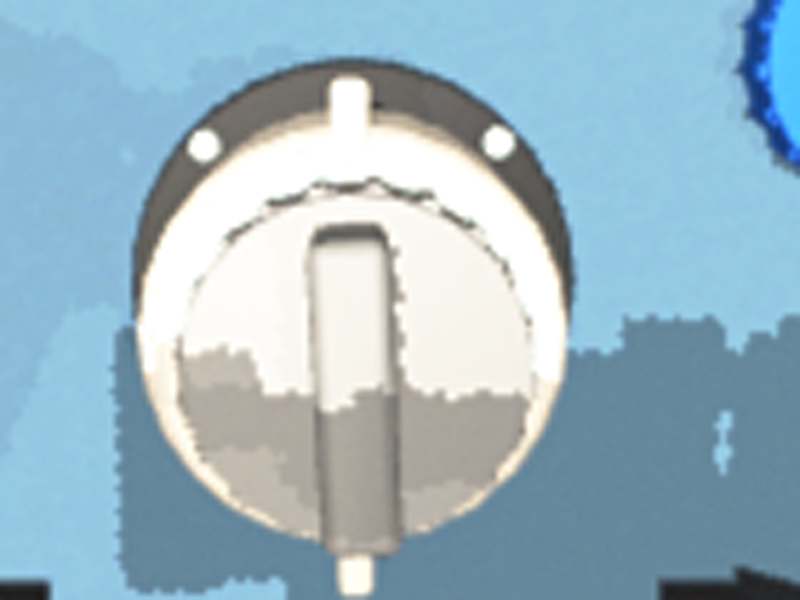

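In the crop, the bar from (348,235) to (361,550) lies in line with the ribs at (349,100) and (355,580). Its apparent length, 310 px against 322 px before, matches a drop of about 12 mm, so the cap is home.

```bash
python3 -c "
from station import r
print(r.hand_in())"
```

```text
the job is handed in; nothing more can be done
None
```

I screwed the loose cap home to its stop, with its bar in line with the shoulder ribs, released it and handed the job in after about 10 s; I never touched the closed canister, and the hand-in gave no verdict.

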